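# Close the hinged tool clamp of a torque test stand

## Task

Close the clamp over the nutrunner lying in the torque test stand, pushing with the fingertips and gripping nothing: first push the open hinged keeper up and over until it lies fully shut across the tool's barrel, without slamming it, and then push the leaning swing bolt upright into the keeper's slot. Leave the nutrunner lying as it is and the small things around it standing where they are.

Things in the scene. Friction and masses are not known exactly. Their poses are not given: they have to be found in the camera images.
- tester: Torque test stand, fixed: black base plate 360 x 170 mm, top 30 mm above the bench, with a grey clamp saddle, a rear rest and a black transducer block 130 mm high. Origin at bench height under the middle of the clamp; x along the tool to the block (block face at x 175 mm, plate x -110 to 250 mm), y to the left, z up. Place and yaw vary. Tool axis 78 mm above the bench.
- keeper (a joint): Angle of the hinged keeper, rad: 0 = fully shut (rigid stop); grows as it opens up and back to the tester's -y side. Starts between 1.75 and 2.0 (leaning a little past upright), stop at 2.05. Stiff hinge (friction 0.24 N m, keeper about 0.28 kg): it stays where it is left. Push it near the lug, moving round the hinge: pressed straight down at the crown it may bind.
- keeper_hinge (a point): A fixed point of the stand: the middle of the keeper's hinge axis, which runs along the tester's x; it lies at tester (0, -40, 78) mm.
- keeper_crown (a point): Moves with the keeper: the outside top of its arch, mid-width; shut it lies at tester (0, 0, 111) mm. The keeper is a bright aluminium half ring, 40 mm wide along the tester's x, inner radius 24 mm, outer 33 mm around the tool axis, with a flat lug beyond the arch on the side away from the hinge.
- keeper_lug (a point): Moves with the keeper: the centre of its lug, 84 mm from the hinge axis along the keeper and 7 mm above it; shut it lies at tester (0, 44, 85) mm. The lug is 10 mm thick, ends 94 mm from the hinge axis, is 40 mm wide and has a 13 mm wide slot, open at its end, for the swing bolt.
- swing_bolt (a joint): Angle of the swing bolt, rad: 0 = upright (rigid stop), its shank in the slot of the shut keeper; grows as the bolt leans out to the tester's +y side. Starts between 0.75 and 1.1, stop at 1.15. Stiff pivot (friction 0.12 N m, bolt about 0.14 kg): it stays where it is left. Push the knob round its arc, rising with it: a level push may bind.
- bolt_pivot (a point): A fixed point of the stand: the middle of the swing bolt's pivot axis, which runs along the tester's x; it lies at tester (0, 44, 45) mm.
- knob (a point): Moves with the swing bolt: the centre of its red knob, 63 mm from the pivot along the bolt; upright it lies at tester (0, 44, 108) mm. The knob is 30 mm in diameter and 18 mm long (54 to 72 mm from the pivot), on a 9 mm steel shank.
- nutrunner: The straight nutrunner under test, lying loose in the saddle and the rear rest, 1.7 kg: brass-coloured barrel 44 mm in diameter, black rear grip 50 mm in diameter, 280 mm long. Origin on its axis in the middle of the clamp, x along the tool. To be left lying as it is.
- adapter: Spare drive adapter, a dark stepped steel cylinder 40 mm in diameter and 45 mm high, standing on the base plate. Origin under its centre. To be left alone.
- marker: Orange paint marker, 22 mm in diameter and 62 mm high, standing on the base plate. Origin under its centre. To be left alone.
- squeeze_bottle: White squeeze bottle with a red nozzle, 48 mm in diameter and 130 mm high, standing on the bench beside the stand. Origin under its centre. To be left alone.
- spray_can: Green spray can with a red button, 52 mm in diameter and 133 mm high, standing on the bench beside the stand. Origin under its centre. To be left alone.

How it is judged:
On the way, in this order (a step that is already met when the one before it is completed fails the run):
1. the keeper is fully shut over the barrel (value of joint keeper below 0.04 rad), for 0.2 s.
2. the swing bolt stands upright in the keeper's slot (value of joint swing_bolt below 0.1 rad and value of joint keeper below 0.04 rad), for 0.2 s.
At the end, for the whole second after the job is handed in: The keeper is within 0.04 rad of fully shut and the swing bolt within 0.1 rad of upright, in the keeper's slot; the nutrunner lies within 8 mm of where it was and the four small things stand upright within 20 mm of where they stood (all of step 2 and distance of nutrunner from where it was at the start of the episode below 0.008 m and linear speed of nutrunner below 0.02 m/s and distance of each of adapter, marker, squeeze_bottle, spray_can from where it was at the start of the episode below 0.02 m and angle between each of adapter, marker, squeeze_bottle, spray_can's own z axis and vertical below 0.15 rad); the robot touches nothing.
It fails at once if the swing bolt is stood up (within 0.3 rad of upright) before the keeper is down (within 0.1 rad of shut) (value of joint swing_bolt below 0.3 rad and value of joint keeper above 0.1 rad).
It fails at once if the keeper is slammed shut (faster than 5 rad/s over the last 0.3 rad) (value of joint keeper below 0.3 rad and velocity of joint keeper below -5 rad/s).
It fails at once if the nutrunner is lifted or shoved by more than 15 mm (distance of nutrunner from where it was at the start of the episode above 0.015 m).
It fails at once if one of the small things is picked up, shoved by more than 30 mm or knocked over (distance of any of adapter, marker, squeeze_bottle, spray_can from where it was at the start of the episode above 0.03 m or angle between any of adapter, marker, squeeze_bottle, spray_can's own z axis and vertical above 0.5 rad).
It fails at once if the knob or the keeper's lug is taken between the fingers (the grasp point comes within 14 mm of the knob's centre or 9 mm of the lug's) (distance between the grasp point and knob below 0.014 m or distance between the grasp point and keeper_lug below 0.009 m).
It also fails if it takes over 56 s, if anything falls off the work surface, if the arm or the gripper's body presses on something with over 40 N, if the wrist force passes 120 N, or if a joint passes its speed limit or range.

## Robot

A 6-joint arm with a two-finger parallel gripper is mounted at the origin on the work surface. World frame = base frame: x ahead of the robot, y to its left, z up, the work surface at z = 0. Lengths are in m, angles in rad, forces in N, time in s.
With the tool pointing down it reaches from about 0.25 to 0.775 m from the base axis. Payload 4 kg.
Tool frame: the origin (TCP) lies between the finger pads; the fingertips stand 25 mm ahead of it and the grasp point (between the pads) lies 6 mm ahead of it (robot.tip_reach is the distance from the TCP to the fingertips, in m); z points along the fingers, y is the line along which they close (so a half turn about z gives the same grasp; the last joint's range is limited). The gripper opens to 94 mm and grips with 3 to 60 N. Pads are 16 mm wide; open, the fingers measure 119 mm over their backs; the gripper's body (75 mm by 177 mm) begins 78 mm behind the grasp point.
Start: joints at [1.057, 0.087, 1.371, -0, 1.684, -0.103], TCP at [0.22, 0.504, 0.231] pointing down, gripper open.
Joint ranges: [-3.1, 3.1], [-0.76, 2.03], [0.27, 2.55], [-1.08, 4.22], [0.17, 2.65], [-2.57, 2.57]. Speed limits (rad/s): [2.79, 2.79, 3.14, 3.14, 3.14, 3.14].

## Interface

Orientations are given as [roll, pitch, yaw] about the fixed x, y, z axes, in that order (R = Rz(yaw) Ry(pitch) Rx(roll)).
In Python, from bench import sensors, snapshot, camera_info, ticket, robot gives the robot as it stands.
- The arm moves only by the tool arm_command, never from a script. Its argument "plan" is a list of rows, each an object with "grip": the closure, from -1 (fully open) to 1 (shut); "slide": the shift along the tool's x, y, z normalised to -1 to 1, where 1 is 500 mm, a list of three; "spin": the turn about the tool's z normalised to -1 to 1, where 1 is 5 degrees. A call has 1 to 10 rows; each row shifts and turns the commanded pose from where the row before left it, along the tool's axes as they then stand; what a row does not reach is not made up. A row lasts 1/8 s, in which the tool goes at most 62.5 mm and 10.7 degrees, less where a joint would pass 70% of its speed; a pose out of reach is approached as far as the arm can. A call with a number of a shift or a turn outside -1 to 1 is refused whole. A call with a gripper value outside its range is refused whole. The fingers move at their own pace and stop on an object; the grip force is fixed at half the most. Time passes only in rows, so rows that do not move let the fingers close. It gives the time, the measured TCP pose, the force, the opening and the grip force at its end, in the units of the state.
- sensors.get_obs(): the state, without advancing time (a new reading comes with each control period).
- snapshot(name): name is "side" or "top" or "wrist"; returns the picture (384x512x3 uint8, red, green, blue); there is no depth.
- camera_info(name): a dict with "fx", "fy", "cx", "cy" (pixels), "position" and "rotation" of the camera in the world. Camera axes: x right, y up, looking along -z (the intrinsics and any distortion apply to the point x, -y, -z); pixel columns grow to the right and rows downward; lengths in m; the calibration is good to about 2 mm. A picture is of the moment at which its call begins: read the wrist's pose just before it. camera_info takes no time and is no camera call; for the wrist camera it gives the pose at the moment of the call.
- ticket.close_job(): hands the job in; it is judged then, once.
The state is a dict: "time": time; "joint_positions": joint angles; "qvel": joint speeds; "joint_torque": joint torques, N m; "tool_pos": TCP position; "ee_rot": TCP orientation; "wrist_force": force on the tool from outside, world axes, zero at the start; "wrist_torque": the same for the moment, N m; "width": finger opening in m; "finger_force": force on a finger pad.
Only numpy, scipy, OpenCV 4.12 (cv2) and the standard library are available. Lean on these libraries where they do the work, as an engineer would, in place of code of your own. Each camera call takes 0.05 s, during which the arm holds its last target. There are 200 camera calls.

## Working session

There is one attempt and no reset: what is moved stays moved. The work goes in short steps, Python scripts to look and compute and a tool call to move; the robot and the scene stay as the last step left them, time stands still between calls to the robot, and variables do not carry over. Pictures are saved under pics/ and viewed, at most 10 in all, crops included, and the job is handed in when it is done.

Besides the shell and the picture viewer there is one more tool, called after "Call:" by a JSON object that holds its "api" and its "payload". arm_command: Moves the arm, as the interface text tells. Scaled input: -1 to 1 covers 500 mm each way for a shift and 5 degrees each way for a turn. Its arguments: {"type":"object","properties":{"plan":{"type":"array","items":{"type":"object","properties":{"grip":{"type":"number"},"slide":{"type":"array","items":{"type":"number"}},"spin":{"type":"number"}}}}},"required":["plan"]}

```bash
ls; mkdir -p pics; python3 - <<'E'
from bench import sensors, snapshot, camera_info
import cv2,numpy as np
for n in ["side","top"]:
    im=snapshot(n); cv2.imwrite(f"pics/{n}0.png",im[:,:,::-1])
    c=camera_info(n); print(n,{k:(np.round(v,4).tolist() if k!='x' else v) for k,v in c.items() if not isinstance(v,str)})
o=sensors.get_obs(); print(o)
E
```

```text
pics
side {'fx': 419.2281, 'fy': 419.2281, 'cx': 260.1477, 'cy': 193.6791, 'position': [0.3456, -0.6438, 0.7952], 'rotation': [0.8077, -0.0069, -0.3347]}
top {'fx': 430.8313, 'fy': 430.8313, 'cx': 252.8447, 'cy': 181.5387, 'position': [0.5101, 0.0469, 1.135], 'rotation': [0.0846, -0.0074, -1.5677]}
{'time': 0.1, 'joint_positions': array([ 1.05685763e+00,  8.78893191e-02,  1.37210872e+00, -2.27645657e-05,
        1.68358435e+00, -1.03098813e-01]), 'qvel': array([-4.57689063e-06,  3.81127225e-04, -3.38995390e-03,  2.00821266e-03,
       -9.75661624e-04, -1.15002434e-03]), 'joint_torque': array([ 2.82453570e-03, -3.41252840e+01, -3.03300011e+01,  7.21794111e-02,
        3.04558757e-02, -1.04024718e-04]), 'tool_pos': array([0.21944927, 0.50383816, 0.22941383]), 'ee_rot': array([-3.13961116e+00, -1.82270991e-04,  2.73075005e+00]), 'wrist_force': array([-0.74621302,  0.16709041, -0.33137485]), 'wrist_torque': array([0.00301835, 0.02077301, 0.02246766]), 'finger_force': 0.0, 'width': 0.0941020331935657}
```

View pics/top0.png

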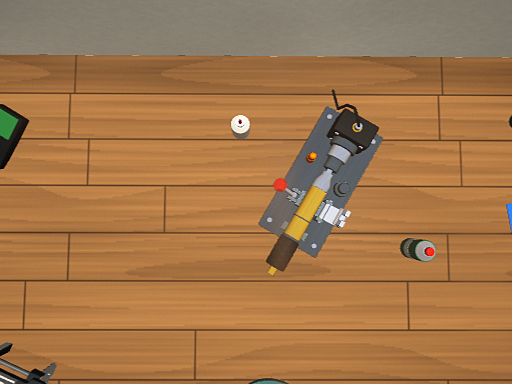

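View pics/side0.png

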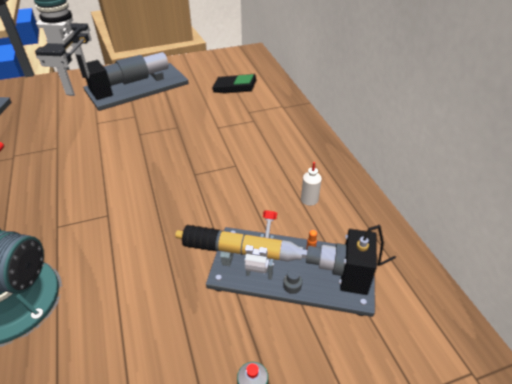

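The top view shows the stand yawed, with its rear grip at (280,255) and its block at (355,130). The knob is at (280,185) and the open keeper at (335,214). The bottle (240,125) and can (418,250) are clear of it. In the side view the knob is at (270,215) and the keeper at (257,258).

```bash
cat > h.py <<'E'
import cv2,numpy as np
from scipy.spatial.transform import Rotation as Ro
from bench import sensors, snapshot, camera_info
def rays(c,uv):
    uv=np.atleast_2d(np.array(uv,float))
    K=np.array([[c['fx'],0,c['cx']],[0,c['fy'],c['cy']],[0,0,1]])
    D=np.array(c.get('distortion',[0,0,0,0]),float)
    p=cv2.undistortPoints(uv[:,None,:],K,D)[:,0]
    d=np.c_[p[:,0],-p[:,1],-np.ones(len(p))]
    r=np.array(c['rotation'])
    R=r if r.shape==(3,3) else Ro.from_euler('xyz',r).as_matrix()
    return np.array(c['position']),d@R.T
def onplane(c,uv,z):
    o,d=rays(c,uv); return o+d*((z-o[2])/d[:,2])[:,None]
def cross(c1,a,c2,b):
    o1,d1=rays(c1,a);o2,d2=rays(c2,b);d1=d1[0];d2=d2[0]
    s=np.linalg.lstsq(np.c_[d1,-d2],o2-o1,rcond=None)[0]
    p,q=o1+s[0]*d1,o2+s[1]*d2
    return (p+q)/2,np.linalg.norm(p-q)
def red(im): 
    h=cv2.cvtColor(im,cv2.COLOR_RGB2HSV); return (((h[...,0]<8)|(h[...,0]>172))&(h[...,1]>150)&(h[...,2]>90)).astype(np.uint8)
def blobs(m,lo=8):
    n,l,s,c=cv2.connectedComponentsWithStats(m.astype(np.uint8)); return [(c[i].round(1).tolist(),s[i].tolist()) for i in range(1,n) if s[i,4]>=lo]
E
python3 - <<'E'
from h import *
C={n:camera_info(n) for n in("top","side")}
print(C["top"].keys(),[v for k,v in C["top"].items() if 'dist' in k])
t=cv2.imread("pics/top0.png")[:,:,::-1].copy();s=cv2.imread("pics/side0.png")[:,:,::-1].copy()
print(t[220,275],t[125,325],t[245,312],s[280,225])
print("red",blobs(red(t)),blobs(red(s)))
p,e=cross(C["top"],[280,185],C["side"],[270,215]);print("knob",p,e)
m=(np.abs(t.astype(int)-t[125,325].astype(int)).max(2)<22).astype(np.uint8)
m[:,:250]=0;m[:95]=0;m[262:]=0;m[:,390:]=0
m=cv2.morphologyEx(m,cv2.MORPH_OPEN,np.ones((3,3)))
ys,xs=np.nonzero(m);P=onplane(C["top"],np.c_[xs,ys],.03)[:,:2]*1000
r=cv2.minAreaRect(P.astype(np.float32));print(r);print(cv2.boxPoints(r))
def wht(im):
    h=cv2.cvtColor(im,cv2.COLOR_RGB2HSV);return (h[...,1]<40)&(h[...,2]>190)
print("w",blobs(wht(t)[170:260,250:400]),blobs(wht(s)[200:300,200:400]))
cv2.imwrite("pics/c.png",np.hstack([cv2.resize(t[150:260,250:360][:,:,::-1],(400,400),interpolation=2),cv2.resize(s[195:305,205:315][:,:,::-1],(400,400),interpolation=2)]))
E
```

```text
dict_keys(['fx', 'fy', 'cx', 'cy', 'position', 'rotation']) []
[110 100  97] [89 93 99] [185 188 207] [102 110 124]
red [([279.8, 184.5], [273, 178, 15, 14, 144]), ([429.7, 251.4], [426, 248, 9, 8, 59])] [([1.2, 145.7], [0, 142, 4, 9, 27]), ([313.4, 164.9], [312, 162, 3, 7, 14]), ([269.7, 214.1], [263, 210, 15, 9, 109]), ([252.1, 370.0], [247, 364, 11, 13, 119])]
knob [ 0.5898968  -0.02631961  0.09302038] 0.0008621859732068643
((607.9605712890625, -136.36962890625), (168.18014526367188, 357.1401672363281), 59.81570053100586)
[[ 411.3233   -119.27613 ]
 [ 720.03973  -298.84015 ]
 [ 804.59784  -153.46313 ]
 [ 495.8814     26.100891]]
w [([74.3, 9.5], [65, 0, 17, 21, 139]), ([44.2, 24.7], [43, 23, 3, 4, 10]), ([79.5, 43.7], [69, 34, 21, 21, 226]), ([93.7, 48.1], [89, 41, 12, 16, 74]), ([19.2, 49.5], [18, 48, 4, 4, 13]), ([63.3, 75.5], [62, 74, 4, 4, 14])] [([67.8, 27.8], [66, 19, 4, 19, 34]), ([162.8, 40.2], [161, 38, 6, 4, 9]), ([91.3, 48.6], [80, 41, 27, 14, 231]), ([56.1, 56.7], [45, 45, 24, 22, 350]), ([127.8, 53.2], [121, 46, 14, 16, 185]), ([18.1, 76.5], [16, 75, 5, 4, 15])]
```

View pics/c.png

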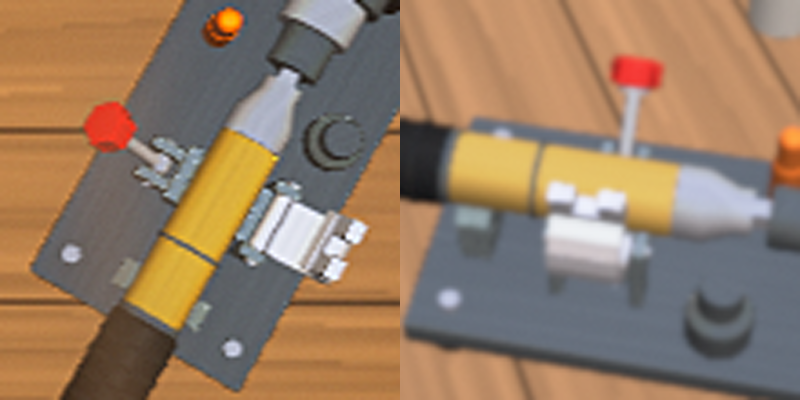

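The plate fits as 357 x 168 mm, which matches. The knob lands 64 mm from its pivot, so the stand pose is good. Next I'll get the keeper angle, the obstacle positions and the tool-frame moves.

```bash
cat >> h.py <<'E'
YAW=np.deg2rad(59.8157-90);
X=np.array([np.cos(YAW),np.sin(YAW),0]);Y=np.array([-X[1],X[0],0]);O=np.r_[np.array([.60796,-.13637])-.07*X[:2],0]
def tt(p): p=np.atleast_2d(p)-O; return np.c_[p@X,p@Y,p[:,2]]*1000
E
python3 - <<'E'
from h import *
C={n:camera_info(n) for n in("top","side")}
o=sensors.get_obs()
print("origin",O,"yaw",YAW)
# lug end tines (top px / side px from crops)
for a,b in [((250+352*.275,150+232*.275),(205+160*.275,195+192*.275)),((250+330*.275,150+268*.275),(205+212*.275,195+198*.275)),((250+340*.275,150+248*.275),(205+187*.275,195+200*.275))]:
    p,e=cross(C["top"],a,C["side"],b); print("lug",tt(p).round(1),round(e*1000,1))
for n,uv,z in [("marker",(312,156),.092),("adapter",(342,188),.075),("bottle",(240,124),.13),("can",(429.7,251.4),.133),("knob",(279.8,184.5),.093)]:
    print(n,tt(onplane(C["top"],uv,z)).round())
print("tcp in tester",tt(o['tool_pos']).round(1),"yaw err deg",np.rad2deg(YAW+np.pi-o['ee_rot'][2]))
E
```

```text
origin [ 0.54745112 -0.10117518  0.        ] yaw -0.5268154174097244
lug [[ -1.7 -76.5 173.5]] 26.2
lug [[ -1.1 -71.8 159.2]] 25.7
lug [[ -0.6 -73.7 161.3]] 1.2
marker [[101.  54.  92.]]
adapter [[ 72. -50.  75.]]
bottle [[ 73. 241. 130.]]
can [[  37. -288.  133.]]
knob [[ 0. 87. 93.]]
tcp in tester [[-587.7  358.1  229.4]] yaw err deg -6.644752957567594
```

Call:
{"api": "arm_command", "payload": {"plan": [{"grip": 1,"slide": [0,0,0],"spin": 1},{"grip": 1,"slide": [0,0,0],"spin": 0.33},{"grip": 1,"slide": [-0.09,-0.072,0],"spin": 0},{"grip": 1,"slide": [-0.09,-0.072,0],"spin": 0},{"grip": 1,"slide": [-0.09,-0.072,0],"spin": 0},{"grip": 1,"slide": [-0.09,-0.072,0],"spin": 0},{"grip": 1,"slide": [-0.09,-0.072,0],"spin": 0},{"grip": 1,"slide": [-0.09,-0.072,0],"spin": 0},{"grip": 1,"slide": [-0.09,-0.072,0],"spin": 0},{"grip": 1,"slide": [-0.09,-0.072,0],"spin": 0}]}}

```text
time: 1.35
tool_pos: [0.3862, 0.0725, 0.2305]
ee_rot: [3.141, 0.001, 2.615]
wrist_force: [1.5, 0.4, -0.1]
width: 0.0007
finger_force: 0.0
```

```bash
cat > st.py <<'E'
from h import *
o=sensors.get_obs(); print("t",round(o['time'],2),"tcp",tt(o['tool_pos']).round(1),"rpy",np.array(o['ee_rot']).round(3),"yerr",np.rad2deg(YAW+np.pi-o['ee_rot'][2]).round(2),"F",np.array(o['wrist_force']).round(1),"w",round(o['width'],4))
E
python3 st.py
```

```text
t 1.35 tcp [[-226.7   69.1  230.5]] rpy [3.141e+00 1.000e-03 2.615e+00] yerr -0.04 F [ 1.5  0.4 -0.1] w 0.0007
```

Call:
{"api": "arm_command", "payload": {"plan": [{"grip": 1,"slide": [-0.0946,-0.0756,0],"spin": 0},{"grip": 1,"slide": [-0.0946,-0.0756,0],"spin": 0},{"grip": 1,"slide": [-0.0946,-0.0756,0],"spin": 0},{"grip": 1,"slide": [-0.0946,-0.0756,0],"spin": 0},{"grip": 1,"slide": [-0.0946,-0.0756,0],"spin": 0},{"grip": 1,"slide": [0,0,0.057],"spin": 0},{"grip": 1,"slide": [0,0,0.057],"spin": 0},{"grip": 1,"slide": [0,0.03,0],"spin": 0},{"grip": 1,"slide": [0,0,0],"spin": 0}]}}

```text
time: 2.48
tool_pos: [0.5039, -0.194, 0.1745]
ee_rot: [3.141, 0.001, 2.617]
wrist_force: [1.3, 0.3, 0.9]
width: -0.0
finger_force: 0.0
```

```bash
python3 - <<'E'
from h import *
exec(open("st.py").read())
t=snapshot("top");s=snapshot("side")
cv2.imwrite("pics/c2.png",np.hstack([cv2.resize(t[150:260,250:390][:,:,::-1],(400,314),interpolation=2),cv2.resize(s[165:275,205:345][:,:,::-1],(400,314),interpolation=2)]))
E
```

```text
t 2.48 tcp [[   9.  -102.1  174.5]] rpy [3.141e+00 1.000e-03 2.617e+00] yerr -0.12 F [1.3 0.3 0.9] w -0.0
```

View pics/c2.png

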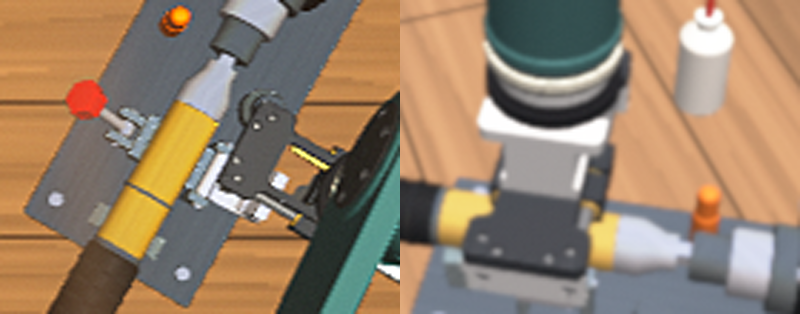

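The fingers stand behind the lug without touching it. I'll turn the tool 90° so the narrow 16 mm side lies across the lug.

Call:
{"api": "arm_command", "payload": {"plan": [{"grip": 1,"slide": [0,0,0],"spin": 1},{"grip": 1,"slide": [0,0,0],"spin": 1},{"grip": 1,"slide": [0,0,0],"spin": 1},{"grip": 1,"slide": [0,0,0],"spin": 1},{"grip": 1,"slide": [0,0,0],"spin": 1},{"grip": 1,"slide": [0,0,0],"spin": 1},{"grip": 1,"slide": [0,0,0],"spin": 1},{"grip": 1,"slide": [0,0,0],"spin": 1},{"grip": 1,"slide": [0,0,0],"spin": 1}]}}

```text
time: 3.7
tool_pos: [0.5036, -0.1952, 0.1752]
ee_rot: [3.139, 0.002, 1.827]
wrist_force: [-0.3, 0.1, -0.5]
width: 0.0001
finger_force: 0.0
```

Call:
{"api": "arm_command", "payload": {"plan": [{"grip": 1,"slide": [0,0,0],"spin": 1},{"grip": 1,"slide": [0,0,0],"spin": 1},{"grip": 1,"slide": [0,0,0],"spin": 1},{"grip": 1,"slide": [0,0,0],"spin": 1},{"grip": 1,"slide": [0,0,0],"spin": 1},{"grip": 1,"slide": [0,0,0],"spin": 1},{"grip": 1,"slide": [0,0,0],"spin": 1},{"grip": 1,"slide": [0,0,0],"spin": 1},{"grip": 1,"slide": [0,0,0],"spin": 1}]}}

```text
time: 4.82
tool_pos: [0.5036, -0.1952, 0.1752]
ee_rot: [3.139, -0.0, 1.042]
wrist_force: [0.2, -0.6, 0.5]
width: 0.0003
finger_force: 0.0
```

```bash
python3 st.py; python3 - <<'E'
import numpy as np
from bench import sensors
print(sensors.get_obs()['joint_positions'].round(2))
# finger half 8; Q = +y bottom edge on face at u=84,v=12 ; TCP= tip+25
for th in np.arange(1.6,-.01,-.2):
    c,s=np.cos(th),np.sin(th)
    print(round(th,2),"TCP y,z",round(-40+84*c-12*s-8,1),round(78+84*s+12*c+25,1),"corner",round(-40+94*c-12*s,1),round(78+94*s+12*c,1))
E
```

```text
t 4.83 tcp [[   9.4 -103.4  175.2]] rpy [ 3.139 -0.     1.042] yerr 90.14 F [ 0.2 -0.6  0.5] w 0.0003
[-0.47  0.08  1.49 -0.    1.57  0.05]
1.6 TCP y,z -62.4 186.6 corner -54.7 171.6
1.4 TCP y,z -45.5 187.8 corner -35.8 172.7
1.2 TCP y,z -28.7 185.6 corner -17.1 170.0
1.0 TCP y,z -12.7 180.2 corner 0.7 163.6
0.8 TCP y,z 1.9 171.6 corner 16.9 153.8
0.6 TCP y,z 14.6 160.3 corner 30.8 141.0
0.4 TCP y,z 24.7 146.8 corner 41.9 125.7
0.2 TCP y,z 31.9 131.4 corner 49.7 108.4
0.0 TCP y,z 36.0 115.0 corner 54.0 90.0
```

Call:
{"api": "arm_command", "payload": {"plan": [{"grip": 1,"slide": [0.02,-0.019,0],"spin": 0},{"grip": 1,"slide": [0.02,0,-0.006],"spin": 0},{"grip": 1,"slide": [0.02,0,-0.008],"spin": 0},{"grip": 1,"slide": [0.02,0,-0.008],"spin": 0},{"grip": 1,"slide": [0.018,0,-0.002],"spin": 0},{"grip": 1,"slide": [0.018,0,-0.002],"spin": 0},{"grip": 1,"slide": [0,0,0],"spin": 0}]}}

```text
time: 5.7
tool_pos: [0.5248, -0.1391, 0.1866]
ee_rot: [3.141, -0.002, 1.045]
wrist_force: [-0.0, -0.4, 0.0]
width: -0.0001
finger_force: 0.1
```

```bash
python3 - <<'E'
from h import *
exec(open("st.py").read())
t=snapshot("top");s=snapshot("side")
cv2.imwrite("pics/c3.png",np.hstack([cv2.resize(t[150:260,250:390][:,:,::-1],(400,314),interpolation=2),cv2.resize(s[165:275,205:345][:,:,::-1],(400,314),interpolation=2)]))
E
```

```text
t 5.7 tcp [[ -0.5 -44.1 186.6]] rpy [ 3.141e+00 -2.000e-03  1.045e+00] yerr 89.92 F [-0.  -0.4  0. ] w -0.0001
```

View pics/c3.png

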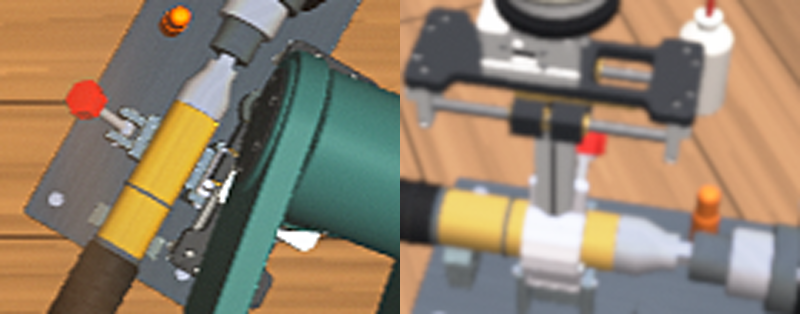

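The fingertips are behind the lug and the keeper is near upright at about 1.4 rad. I'll carry on round the hinge.

Call:
{"api": "arm_command", "payload": {"plan": [{"grip": 1,"slide": [0.016,0,-0.001],"spin": 0},{"grip": 1,"slide": [0.016,0,-0.001],"spin": 0},{"grip": 1,"slide": [0.017,0,0.005],"spin": 0},{"grip": 1,"slide": [0.017,0,0.005],"spin": 0},{"grip": 1,"slide": [0.016,0,0.008],"spin": 0},{"grip": 1,"slide": [0.016,0,0.008],"spin": 0},{"grip": 1,"slide": [0.014,0,0.011],"spin": 0},{"grip": 1,"slide": [0.014,0,0.011],"spin": 0},{"grip": 1,"slide": [0.0115,0,0.014],"spin": 0},{"grip": 1,"slide": [0.0115,0,0.014],"spin": 0}]}}

```text
time: 7.05
tool_pos: [0.5616, -0.0753, 0.1491]
ee_rot: [3.142, -0.0, 1.044]
wrist_force: [-1.0, -1.9, 0.9]
width: 0.0002
finger_force: 1.1
```

```bash
python3 st.py
```

```text
t 7.05 tcp [[ -0.8  29.5 149.1]] rpy [ 3.142 -0.     1.044] yerr 90.0 F [-1.  -1.9  0.9] w 0.0002
```

Call:
{"api": "arm_command", "payload": {"plan": [{"grip": 1,"slide": [0.009,0,0.016],"spin": 0},{"grip": 1,"slide": [0.008,0,0.017],"spin": 0},{"grip": 1,"slide": [0.005,0,0.017],"spin": 0},{"grip": 1,"slide": [0.003,0,0.016],"spin": 0},{"grip": 1,"slide": [0,0,0.003],"spin": 0},{"grip": 1,"slide": [0,0,0],"spin": 0}]}}

```text
time: 7.8
tool_pos: [0.568, -0.0646, 0.1152]
ee_rot: [3.141, -0.001, 1.044]
wrist_force: [0.4, 1.6, 2.1]
width: 0.0003
finger_force: 1.3
```

```bash
python3 st.py
```

```text
t 7.8 tcp [[ -0.7  42.  115.2]] rpy [ 3.141e+00 -1.000e-03  1.044e+00] yerr 89.99 F [0.4 1.6 2.1] w 0.0003
```

Call:
{"api": "arm_command", "payload": {"plan": [{"grip": 1,"slide": [0,0,0.002],"spin": 0},{"grip": 1,"slide": [0,0,0.002],"spin": 0},{"grip": 1,"slide": [0,0,0],"spin": 0}]}}

```text
time: 8.18
tool_pos: [0.5681, -0.0646, 0.115]
ee_rot: [3.14, -0.001, 1.044]
wrist_force: [-2.1, 2.7, 9.0]
width: 0.0006
finger_force: 4.4
```

The keeper is on its stop: height held at 115.0 mm while the force rose to 9 N. Now I'll go up and around to the knob's outer side.

Call:
{"api": "arm_command", "payload": {"plan": [{"grip": 1,"slide": [0,0,-0.06],"spin": 0},{"grip": 1,"slide": [0,0,-0.064],"spin": 0},{"grip": 1,"slide": [0.08,0.001,0],"spin": 0},{"grip": 1,"slide": [0.08,0,0],"spin": 0},{"grip": 1,"slide": [0,0,0.07],"spin": 0},{"grip": 1,"slide": [0,0,0.07],"spin": 0},{"grip": 1,"slide": [0,0,0],"spin": 0}]}}

```text
time: 9.05
tool_pos: [0.6054, 0.0037, 0.1004]
ee_rot: [-3.134, 0.005, 1.044]
wrist_force: [-0.5, 0.6, 0.2]
width: 0.0008
finger_force: 0.0
```

```bash
python3 - <<'E'
from h import *
exec(open("st.py").read())
C={n:camera_info(n) for n in("top","side")}
t=snapshot("top");s=snapshot("side")
print(blobs(red(t)),blobs(red(s)))
cv2.imwrite("pics/c4.png",np.hstack([cv2.resize(t[150:260,250:390][:,:,::-1],(400,314),interpolation=2),cv2.resize(s[165:275,205:345][:,:,::-1],(400,314),interpolation=2)]))
E
```

```text
t 9.05 tcp [[ -2.7 119.8 100.4]] rpy [-3.134  0.005  1.044] yerr 90.01 F [-0.5  0.6  0.2] w 0.0008
[([283.2, 187.0], [280, 183, 7, 8, 33]), ([429.7, 251.4], [426, 248, 9, 8, 59])] [([269.7, 214.2], [263, 210, 15, 9, 105]), ([252.2, 370.0], [247, 364, 11, 13, 115])]
```

View pics/c4.png

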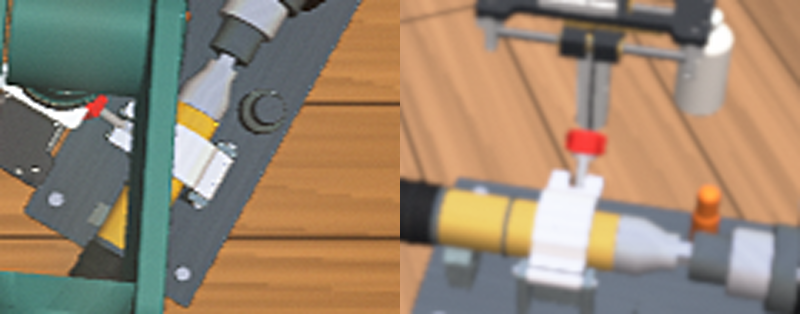

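The keeper lies shut across the barrel. The knob hasn't moved (side view 270,214), and the finger is behind it on the +y side. Now I'll push the knob round its arc.

Call:
{"api": "arm_command", "payload": {"plan": [{"grip": 1,"slide": [-0.016,0.005,0],"spin": 0},{"grip": 1,"slide": [-0.007,0,-0.0085],"spin": 0},{"grip": 1,"slide": [-0.007,0,-0.0085],"spin": 0},{"grip": 1,"slide": [-0.0113,0,-0.0096],"spin": 0},{"grip": 1,"slide": [-0.0113,0,-0.0096],"spin": 0},{"grip": 1,"slide": [-0.0128,0,-0.007],"spin": 0},{"grip": 1,"slide": [-0.0128,0,-0.007],"spin": 0},{"grip": 1,"slide": [-0.014,0,-0.0044],"spin": 0},{"grip": 1,"slide": [-0.012,0,-0.0044],"spin": 0},{"grip": 1,"slide": [0,0,0],"spin": 0}]}}

```text
time: 10.4
tool_pos: [0.5833, -0.0429, 0.1337]
ee_rot: [-3.14, 0.001, 1.043]
wrist_force: [0.2, 1.8, 1.0]
width: 0.0005
finger_force: 0.7
```

```bash
python3 st.py
```

```text
t 10.4 tcp [[  1.7  68.4 133.7]] rpy [-3.140e+00  1.000e-03  1.043e+00] yerr 90.05 F [0.2 1.8 1. ] w 0.0005
```

Call:
{"api": "arm_command", "payload": {"plan": [{"grip": 1,"slide": [-0.004,0,0],"spin": 0},{"grip": 1,"slide": [-0.004,0,0],"spin": 0},{"grip": 1,"slide": [0,0,0],"spin": 0}]}}

```text
time: 10.78
tool_pos: [0.583, -0.0433, 0.1339]
ee_rot: [-3.14, -0.005, 1.045]
wrist_force: [4.9, 7.5, -0.7]
width: 0.0007
finger_force: 4.2
```

```bash
python3 st.py
```

```text
t 10.78 tcp [[  1.6  67.9 133.9]] rpy [-3.14  -0.005  1.045] yerr 89.93 F [ 4.9  7.5 -0.7] w 0.0007
```

The bolt is on its stop: y held at 68 mm (67 expected) while the force rose to 9 N. I'll back off and check.

Call:
{"api": "arm_command", "payload": {"plan": [{"grip": 1,"slide": [0.04,0,0],"spin": 0},{"grip": 1,"slide": [0.06,0,0],"spin": 0},{"grip": 1,"slide": [0.02,0,-0.11],"spin": 0},{"grip": 1,"slide": [0.1,0,-0.04],"spin": 0},{"grip": 1,"slide": [0.1,0,0],"spin": 0},{"grip": 1,"slide": [0,0,0],"spin": 0},{"grip": 1,"slide": [0,0,0],"spin": 0}]}}

```text
time: 11.65
tool_pos: [0.6622, 0.0923, 0.2083]
ee_rot: [-3.14, 0.003, 1.044]
wrist_force: [-0.6, 0.2, -0.3]
width: 0.0006
finger_force: 0.0
```

```bash
python3 - <<'E'
from h import *
exec(open("st.py").read())
C={n:camera_info(n) for n in("top","side")}
t=snapshot("top");s=snapshot("side")
b=blobs(red(s));print(blobs(red(t)),b)
k=[x[0] for x in b if 250<x[0][0]<290 and x[0][1]<300][0]
print("knob at z108",tt(onplane(C["side"],k,.108)).round(1))
cv2.imwrite("pics/c5.png",np.hstack([cv2.resize(t[95:270,245:390][:,:,::-1],(400,483),interpolation=2),cv2.resize(s[165:310,200:390][:,:,::-1],(400,483),interpolation=2)]))
E
```

```text
t 11.65 tcp [[  1.9 224.9 208.3]] rpy [-3.140e+00  3.000e-03  1.044e+00] yerr 89.99 F [-0.6  0.2 -0.3] w 0.0006
[([296.0, 193.1], [290, 187, 13, 13, 130]), ([429.6, 251.4], [425, 248, 10, 8, 60])] [([313.3, 164.7], [312, 162, 3, 7, 13]), ([266.3, 222.0], [259, 216, 15, 14, 160]), ([252.1, 370.1], [247, 364, 11, 14, 120])]
knob at z108 [[ -3.6  49.3 108. ]]
```

View pics/c5.png

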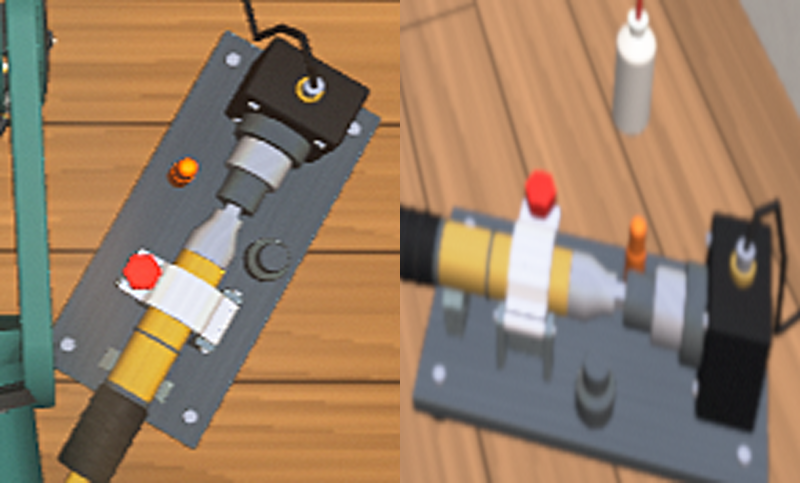

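The red knob (296,193 in the top view) sits over the lug of the shut keeper, and all the other things stand as before. I'll check the bolt angle more exactly.

```bash
python3 - <<'E'
from h import *
C={n:camera_info(n) for n in("top","side")}
for z in(.117,.113): print(z,tt(onplane(C["top"],[296,193.1],z)).round(1),tt(onplane(C["side"],[266.3,222],z)).round(1))
p,e=cross(C["top"],[296,193.1],C["side"],[266.3,222]);print(tt(p).round(1),e)
E
```

```text
0.117 [[ -0.4  44.4 117. ]] [[ -2.2  41.2 117. ]]
0.113 [[ -0.   44.1 113. ]] [[ -2.8  44.8 113. ]]
[[ -1.4  43.9 114.5]] 0.002519389875847926
```

The knob measures y = 44 mm, which is upright. The robot is clear, so I'll hand in.

```bash
python3 -c "
from bench import ticket
print(ticket.close_job())"
```

```text
the job is handed in; nothing more can be done
None
```

I pushed the keeper shut across the barrel, then stood the swing bolt upright in its slot. The last pictures show the knob at y = 44 mm and nothing else visibly moved, and the job is handed in (no verdict was returned).

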